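Load the seed dish on the germination warmer and set its selector

ROBOT

A 7-joint arm with a two-finger parallel gripper is mounted at the origin on the work surface. World frame = base frame: x ahead of the robot, y to its left, z up, the work surface at z = 0. Lengths are in m, angles in rad, forces in N, time in s.
With the tool pointing down it reaches from about 0.425 to 0.875 m from the base axis. Payload 4.7 kg.
Tool frame: the origin (TCP) lies midway between the tips of the shut fingers; the grasp point (between the pads) lies 19 mm behind it; z points along the fingers, x is the direction in which the jaws open and shut, and the axes are right-handed (so a half turn about z gives the same grasp; the last joint's range is limited). The gripper opens to 87 mm and grips with 3 to 60 N. Pads are 19 mm wide; open, the fingers measure 117 mm over their backs; the gripper's body (75 mm by 190 mm) begins 51 mm behind the grasp point.
Start: joints at [1.278, 0.321, -0.07, 1.45, 0.023, 1.371, -0.057], TCP at [0.196, -0.62, 0.223] pointing down, gripper open.
Joint ranges: [-2.86, 2.86], [-0.3, 2.09], [-1.38, 1.24], [0.06, 2.45], [-1.56, 4.7], [0.09, 2.05], [-2.69, 2.69]. Speed limits (rad/s): [2.57, 2.57, 3.14, 3.14, 3.14, 3.14, 3.14].

INTERFACE

Orientations are given as a rotation vector (axis times angle).
In Python, from bench import get_state, eyes, ticket gives the robot as it stands.
- The arm moves only by the tool carry_out, never from a script. Its argument "motion" is a list of rows, each a list of 2 entries, a list of its own where there are three numbers: the shift along the world's x, y, z in m, then the turn about the world's z in rad. A call has 1 to 20 rows; each row is the pose to reach, as a shift and turn from the pose commanded when the call began; what a row does not reach only later rows make up. A row lasts 1/10 s, in which the tool goes at most 50 mm and 8.59 degrees, less where a joint would pass 70% of its speed; a pose out of reach is approached as far as the arm can. A call with a gripper value outside its range is refused whole. "grip" is the gripper command: -1 is fully open, 1 is shut, values between are in proportion, set as the call begins (left out, the last holds). The fingers move at their own pace and stop on an object; "squeeze" is the grip in N (left out, the last holds). Time passes only in rows, so rows that repeat a pose let the fingers close. It gives the time, the measured TCP pose, the force and the opening at its end, in the units of the state.
- get_state(): the state, without advancing time (a new reading comes with each control period).
- eyes.get_image(name): name is "scene" or "top" or "wrist"; returns a dict with "pixels" (480x640x3 uint8, blue, green, red), "mtx" (3x3 intrinsics, pixels), "extrinsics" (4x4, takes a point from camera to world coordinates). Camera axes: x right, y down, z forward; pixel columns grow to the right and rows downward; lengths in m; the calibration is good to about 2 mm. The wrist camera is an equidistant fisheye: a pixel r from the principal point sees the ray r / f radians off the axis. A picture is of the moment at which its call begins. There is no depth.
- ticket.close_job(): hands the job in, once; it reports no verdict.
The state is a dict: "time": time; "joint_positions": joint angles; "qd": joint speeds; "joint_torque": joint torques, N m; "position": TCP position; "tool_rot": TCP orientation; "ft_force": force on the tool from outside, world axes, zero at the start; "torque": the same for the moment, N m; "grip_width": opening from 0.0 (shut) to 1.0 (fully open).
Only numpy, scipy, OpenCV 4.12 (cv2) and the standard library are available. Lean on these libraries where they do the work, as an engineer would, in place of code of your own. Each camera call takes 0.05 s, during which the arm holds its last target. There are 200 camera calls.

TASK

Slide the blade of the flat steel lifter under the large covered seed dish on the low rack, carry the dish level to the warmer and set it gently down, centred on the warmer's two ribs; do not touch the dish with the fingers. Slide the lifter out and stand it back on the bench, then turn the warmer's selector knob to the mark with three dots. Leave everything else where it is.

Things in the scene. Friction and masses are not known exactly. Their poses are not given: they have to be found in the camera images.
- dish: large round covered glass seed dish (white paper with brown seeds under its lid), 100 mm across, 20 mm tall, about 80 g, too wide to grip. Origin: centre of its underside. It rests across the two ribs of the rack, within about 8 mm of the rack's middle.
- rack: low aluminium rack fixed to the bench: 130 x 130 x 6 mm base plate with two ribs along its x axis, 130 long, 12 wide, 14 high, centred at y = +-40 mm, tops 20 mm above the bench. Under the dish they leave a channel 68 mm wide, 14 mm high, open at both ends. Origin: centre of the underside; x points roughly away from the robot.
- lifter: flat lifter, 160 g, standing on the bench (origin there, z = 0). x: handle to blade tip, roughly away from the robot. Steel blade x 22 to 135 mm, 48 wide (y), 3 thick, underside z = 0; 24 wide upright plate at x 18 to 22 up to a level white bar handle x -90 to 22, 18 wide, 22 tall, centred at z = 55; 24 wide rear leg at x = -84 down to z = 0.
- lifter_grip (a point): point in the handle where to grip it from above, across its 18 mm width: lifter x = -15, z = 55 mm
- lifter_seat (a point): point on top of the blade that should lie under the middle of the dish: lifter x = +80, z = 3 mm
- warmer: germination warmer fixed to the bench: white case 220 (x) x 300 (y) x 40 mm high, x roughly away from the robot. At y = +65 mm a bed with two ribs as on the rack (130 long in x, 12 wide, 14 high, centred 40 mm either side of the bed's middle, tops 54 mm above the bench, 68 mm channel between, open ends); at y = -85 mm the selector. Origin: centre of the underside.
- bed (a point): middle of the warmer's bed, at the height of the rib tops (54 mm above the bench): where the centre of the dish's underside belongs; its axes are those of the warmer
- selector_grip (a point): point to grip in the selector knob, on its vertical axis (warmer x = -30, y = -85 mm), 77 mm above the bench. Grey 44 mm disc with a bar across it 42 mm long, 14 mm thick, top 84 mm above the bench; a white pointer line on one half of the bar. This point's x axis turns with the knob along the bar; the pointer is on its -x half.
- selector (a joint): selector angle in rad, growing clockwise seen from above, end stops at 0 and 1.57; sprung detents (about 0.1 N m to pass) at 0 (one dot), 0.524 (two dots), 1.047 (three dots), 1.571 (four dots). At 0 the pointer points along the warmer's (-1, -1), towards the robot and its right; at 1.571 along (-1, +1). Starts at mark one or two.
- beaker: open glass beaker, 68 mm across, 90 mm tall; bystander, not to be moved. Origin: centre of its underside
- funnel: clear funnel standing mouth down, 84 mm across, 95 mm tall; bystander, not to be moved. Origin: centre of its underside
- tape: roll of paper tape lying flat, 90 mm across, 18 mm tall; bystander, not to be moved. Origin: centre of its underside
- small_dish: small glass dish, 60 mm across, 14 mm tall; bystander, not to be moved. Origin: centre of its underside
- forceps: steel forceps lying flat, 120 mm long; bystander, not to be moved. Origin: centre of its underside
- bottle: white plastic bottle, 60 mm across, 130 mm tall; bystander, not to be moved. Origin: centre of its underside
Things that resemble listed ones, but are neither listed nor needed, are in the scene too. What is shaped like the dish but pink or red is not meant.

How it is judged:
By the outcome, as a careful person would: the job done as asked, in the order asked, and still so for the second after the job is handed in, with the robot touching nothing.
It also fails if it takes over 72 s, if anything falls off the work surface, if the arm or the gripper's body presses on something with over 40 N, if the wrist force passes 120 N, or if a joint passes its speed limit or range.

## Working session

There is one attempt and no reset: what is moved stays moved. The work goes in short steps, Python scripts to look and compute and a tool call to move; the robot and the scene stay as the last step left them, time stands still between calls to the robot, and variables do not carry over. Pictures are saved under pics/ and viewed, about 8 in all and at most 12, crops included, and the job is handed in when it is done.

Besides the shell and the picture viewer there is one more tool, called after "Call:" by a JSON object that holds its "op" and its "data", one argument or row to a line. carry_out: Moves the arm, as the interface text tells. Its arguments: {"type":"object","properties":{"motion":{"type":"array","items":{"type":"array"}},"grip":{"type":"number"},"squeeze":{"type":"number"}},"required":["motion"]}

```bash
mkdir -p pics; ls
python3 - <<'E'
from bench import get_state, eyes
import cv2,numpy as np
print(get_state())
for n in ["scene","top"]:
    d=eyes.get_image(n); cv2.imwrite(f"pics/{n}0.png",d["pixels"]); print(n,d["mtx"].tolist(),np.round(d["extrinsics"],4).tolist())
E
```

```text
pics
{'time': 0.0, 'joint_positions': array([ 1.27810553,  0.3218055 , -0.0701018 ,  1.45171477,  0.02261381,
        1.37078811, -0.05688197]), 'qd': array([-0.0020052 ,  0.00037166, -0.00145674,  0.00034004,  0.00100968,
        0.00106788,  0.00074185]), 'joint_torque': array([-1.42497947e-04, -4.91291893e+01, -4.03847108e-01, -3.12533891e+01,
       -6.40511164e-02,  4.35802387e-02,  1.36190197e-04]), 'position': array([ 0.19608573, -0.61912031,  0.22145306]), 'tool_rot': array([-2.53399694,  1.85522561,  0.00253989]), 'ft_force': array([-0.33639994,  0.33578331,  0.33433135]), 'torque': array([-0.05742536, -0.02880886,  0.00348309]), 'grip_width': 0.9988790703198344}
scene [[468.348339814235, 0.0, 319.26177046196693], [0.0, 468.348339814235, 241.49191872315544], [0.0, 0.0, 1.0]] [[-0.7909, 0.448, -0.4168, 1.0882], [0.6116, 0.5573, -0.5615, 0.7189], [-0.0193, -0.699, -0.7148, 1.0287], [0.0, 0.0, 0.0, 1.0]]
top [[490.9046169184606, 0.0, 323.7835403184168], [0.0, 490.9046169184606, 237.8703845201814], [0.0, 0.0, 1.0]] [[-0.1314, -0.9689, 0.2095, 0.3045], [-0.9913, 0.1292, -0.0243, -0.0203], [-0.0035, -0.2109, -0.9775, 1.1804], [0.0, 0.0, 0.0, 1.0]]
```

View pics/top0.png

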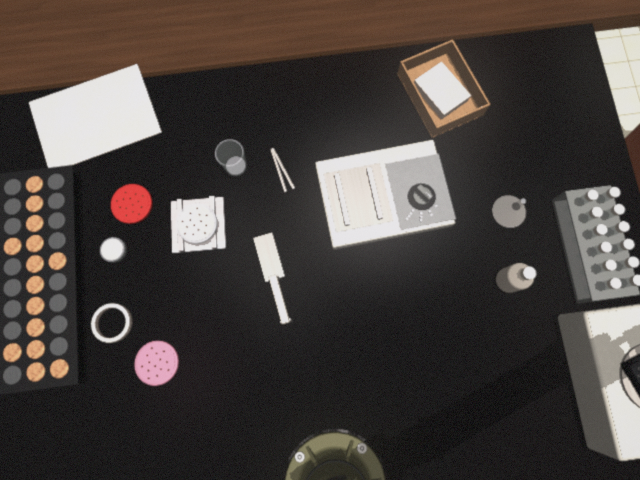

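View pics/scene0.png

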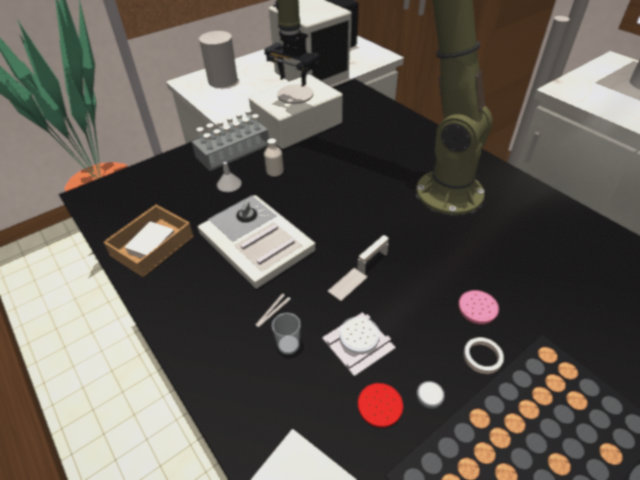

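The top view shows the dish (white with seeds, on the rack) at about (197,224). The lifter runs from (266,240) to (286,322), the warmer is centred near (386,193), and the knob is at (421,196). Three things look like the dish: the red one at (131,203), the pink one at (156,363) and the white seeded one at (197,224). The white one sits on the rack, so it fits. I'll confirm it in an enlarged crop.

```bash
cat > h.py <<'E'
import numpy as np,cv2
from bench import get_state, eyes
def ray(d,u,v,fish=False):
    K=d["mtx"];x=(u-K[0,2])/K[0,0];y=(v-K[1,2])/K[1,1]
    if fish:
        r=np.hypot(x,y);s=np.sinc(r/np.pi);c=np.array([x*s,y*s,np.cos(r)])
    else: c=np.array([x,y,1.])
    return d["extrinsics"][:3,:3]@c,d["extrinsics"][:3,3]
def back(d,u,v,z,fish=False):
    r,o=ray(d,u,v,fish);return o+r*(z-o[2])/r[2]
def proj(d,P,fish=False):
    E=d["extrinsics"];p=(np.atleast_2d(P)-E[:3,3])@E[:3,:3];K=d["mtx"]
    if fish:
        r=np.hypot(p[:,0],p[:,1]);t=np.arctan2(r,p[:,2]);s=t/np.maximum(r,1e-9);q=p[:,:2]*s[:,None]
    else:q=p[:,:2]/p[:,2:]
    return q*[K[0,0],K[1,1]]+[K[0,2],K[1,2]]
E
python3 - <<'E'
from h import *
acc=[eyes.get_image("top") for _ in range(4)]
im=np.mean([a["pixels"].astype(float) for a in acc],0).astype(np.uint8)
np.save("top.npy",im)
c=im[130:330,160:480]
cv2.imwrite("pics/topcrop.png",cv2.resize(c,None,fx=2.5,fy=2.5,interpolation=cv2.INTER_CUBIC))
d=acc[0]
for n,u,v,z in [("dish",197,224,.04),("handle end",286,322,.066),("tip",266,236,.003),("knob",421,196,.084),("bottle",520,272,.1),("funnel",509,211,.05),("beaker",235,160,.0)]: print(n,back(d,u,v,z).round(3))
E
```

```text
dish [0.623 0.248 0.04 ]
handle end [0.363 0.061 0.066]
tip [0.58  0.09  0.003]
knob [ 0.608 -0.285  0.084]
bottle [ 0.402 -0.468  0.1  ]
funnel [ 0.553 -0.494  0.05 ]
beaker [0.789 0.148 0.   ]
```

View pics/topcrop.png

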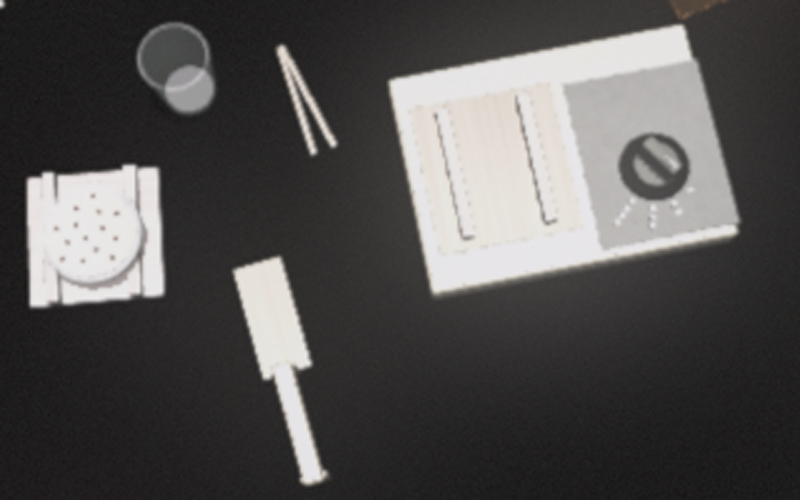

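The crop confirms it: a white seeded dish at crop (95,235), full image (198,224), on the rack. The lifter and warmer corners are clear. The knob is at (654,166) and its white pointer is at about (672,160). Next I'll fit poses.

```bash
cat > fit.py <<'E'
from h import *
from scipy.optimize import least_squares
d=eyes.get_image("top")
def full(c): return (np.array(c,float)+.5)/2.5-.5+[160,130]
def fit(name,M,C,g):
    M=np.array(M)/1000;U=full(C)
    def W(p):
        c,s=np.cos(p[2]),np.sin(p[2]);return np.c_[p[0]+c*M[:,0]-s*M[:,1],p[1]+s*M[:,0]+c*M[:,1],M[:,2]]
    r=least_squares(lambda p:(proj(d,W(p))-U).ravel(),g,loss="soft_l1")
    print(name,r.x.round(4),"deg",np.degrees(r.x[2]).round(2),"res",(proj(d,W(r.x))-U).round(1).tolist());return r.x
if __name__=="__main__":
    fit("rack",[(65,65,6),(65,-65,6),(-65,-65,6),(-65,65,6)],[(27,178),(160,168),(164,296),(31,306)],[.62,.25,0])
    fit("lifter",[(135,24,3),(135,-24,3),(22,24,3),(22,-24,3),(-90,0,66)],[(234,269),(283,257),(262,378),(311,366),(313,480)],[.45,.07,0])
    w=fit("warmer",[(110,150,40),(110,-150,40),(-110,-150,40),(-110,150,40)],[(389,80),(686,26),(738,230),(433,290)],[.6,-.2,0])
    c,s=np.cos(w[2]),np.sin(w[2]);R=np.array([[c,-s],[s,c]])
    print("bed",w[:2]+R@[0,.065],"knob",w[:2]+R@[-.03,-.085])
    print("knob px",back(d,*full((654,166)),.06),"pointer",back(d,*full((672,162)),.084),"dish",back(d,*full((95,231)),.04))
E
python3 fit.py
```

```text
rack [ 0.6313  0.2534 -0.0514] deg -2.95 res [[0.6, 0.1], [-0.4, 0.0], [-0.0, -0.2], [-0.2, 0.1]]
lifter [0.4515 0.0777 0.1488] deg 8.53 res [[0.1, -0.1], [-0.6, -0.6], [0.5, 0.3], [0.2, -0.4], [-0.3, 0.9]]
warmer [ 0.644  -0.2097  0.0613] deg 3.51 res [[-0.1, -1.2], [-0.3, -1.6], [0.9, 1.2], [-0.2, 0.9]]
bed [ 0.64006356 -0.14479452] knob [ 0.61931322 -0.29635118]
knob px [ 0.61467103 -0.29127123  0.06      ] pointer [ 0.60963437 -0.30273489  0.084     ] dish [0.62713094 0.24559032 0.04      ]
```

Mark and offset estimates are good enough to start. I'll move to a viewpoint over the warmer, then look with the wrist camera.

Call:
{"op": "carry_out", "data": {
  "motion": [
    [[0.0,0.0,0.05],-0.05],
    [[0.03,0.04,0.08],-0.16],
    [[0.3,0.34,0.08],-0.16],
    [[0.3,0.34,0.08],-0.16],
    [[0.3,0.34,0.08],-0.16],
    [[0.3,0.34,0.08],-0.16],
    [[0.3,0.34,0.08],-0.16],
    [[0.3,0.34,0.08],-0.16],
    [[0.3,0.34,0.08],-0.16],
    [[0.3,0.34,0.08],-0.16],
    [[0.3,0.34,0.08],-0.16],
    [[0.3,0.34,0.08],-0.16],
    [[0.3,0.34,0.08],-0.16],
    [[0.3,0.34,0.08],-0.16],
    [[0.3,0.34,0.08],-0.16]
  ],
  "grip": -1
}}

```text
time: 1.85
position: [0.4951, -0.2816, 0.3025]
tool_rot: [2.374, -2.056, -0.0]
ft_force: [0.0, 0.4, 0.3]
grip_width: 0.999
```

Run:
```python
from h import *
d=eyes.get_image("wrist");np.save("w1.npy",d["pixels"]);cv2.imwrite("pics/w1.png",d["pixels"])
print(d["mtx"].tolist(),d["extrinsics"].round(3).tolist())
print(get_state()["position"], get_state()["joint_positions"].round(2))
for n,p in [("bed",(.640,-.145,.054)),("knob",(.619,-.296,.084)),("wcorner near-left",(.543,-.066,.04))]:print(n,proj(d,p,True))
```

```text
[[371.64829954431775, 0.0, 318.6236569250726], [0.0, 371.64829954431775, 239.53746764361495], [0.0, 0.0, 1.0]] [[0.141, -0.955, -0.26, 0.568], [-0.99, -0.136, -0.037, -0.273], [0.0, 0.263, -0.965, 0.465], [0.0, 0.0, 0.0, 1.0]]
[ 0.49528581 -0.2812675   0.30257497] [ 0.79  0.14 -0.36  1.52  0.05  1.49 -1.  ]
bed [[214.33546897  65.11415789]]
knob [[348.45144913  94.6212815 ]]
wcorner near-left [[147.08793256 143.58747839]]
```

View pics/w1.png

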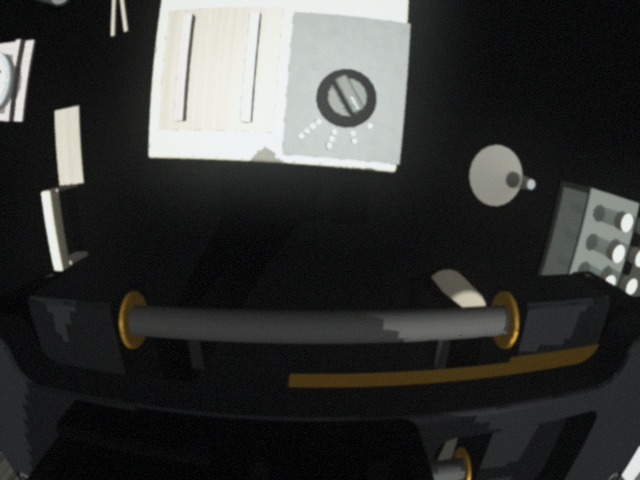

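The wrist view shows the warmer with its near edge at rows ~157-170 and the bed ribs at (184,65) and (250,65). The knob is at (347,97), and its bar points to the one-dot mark at (371,127). I'll enlarge this to refine the fit.

Run:
```python
from h import *
im=np.load("w1.npy");c=im[0:180,140:415]
cv2.imwrite("pics/w1c.png",cv2.resize(c,None,fx=2.9,fy=2.9,interpolation=cv2.INTER_CUBIC))
```

```text
(no output)
```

View pics/w1c.png

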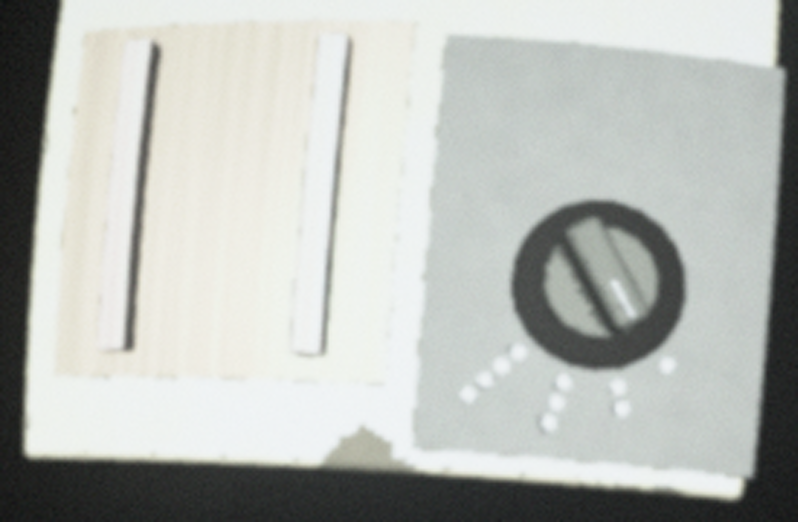

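Run:
```python
from h import *
from scipy.optimize import least_squares
d=eyes.get_image("wrist")
F=lambda c:(np.array(c,float)+.5)/2.9-.5+[140,0]
M=np.array([(-65,111,54),(-65,99,54),(65,111,54),(65,99,54),(-65,31,54),(-65,19,54),(65,31,54),(65,19,54),(-110,150,40),(-110,-150,40)])/1000
U=F([(98,347),(125,347),(126,40),(154,41),(293,350),(325,351),(320,35),(350,36),(24,458),(743,499)])
def W(p):
    c,s=np.cos(p[2]),np.sin(p[2]);return np.c_[p[0]+c*M[:,0]-s*M[:,1],p[1]+s*M[:,0]+c*M[:,1],M[:,2]]
r=least_squares(lambda p:(proj(d,W(p),True)-U).ravel(),[.644,-.21,.06],loss="soft_l1").x
print(r,(proj(d,W(r),True)-U).round(1).tolist())
c,s=np.cos(r[2]),np.sin(r[2]);R=np.array([[c,-s],[s,c]])
print("bed",r[:2]+R@[0,.065],"knob",r[:2]+R@[-.03,-.085],"knob ring px",back(d,*F((600,284)),.045,True)[:2],"bar",back(d,*F((586,222)),.084,True)[:2],back(d,*F((630,318)),.084,True)[:2])
```

```text
[ 0.64584838 -0.21020654  0.06769942] [[0.0, 0.9], [0.3, 0.8], [0.0, -0.5], [-0.0, -1.5], [-0.3, 0.7], [-0.8, 0.7], [-0.1, -1.4], [0.1, -1.7], [-0.3, 0.1], [1.1, 0.2]]
bed [ 0.64145128 -0.14535543] knob [ 0.62166716 -0.29704126] knob ring px [ 0.62080674 -0.29633967] bar [ 0.63728389 -0.28613656] [ 0.60555026 -0.30624251]
```

Call:
{"op": "carry_out", "data": {
  "motion": [
    [[-0.05,0.05,0.0],0.0],
    [[-0.05,0.1,0.0],0.0],
    [[-0.05,0.3,0.0],0.0],
    [[-0.05,0.3,0.0],0.0],
    [[-0.05,0.3,-0.05],0.0],
    [[-0.08,0.35,-0.1],0.0],
    [[-0.08,0.35,-0.1],0.0],
    [[-0.08,0.35,-0.1],0.0],
    [[-0.08,0.35,-0.1],0.0],
    [[-0.08,0.35,-0.1],0.0]
  ]
}}

```text
time: 2.95
position: [0.4159, 0.0703, 0.2025]
tool_rot: [2.379, -2.05, 0.001]
ft_force: [0.1, -0.1, 0.6]
grip_width: 1.0
```

Run:
```python
from h import *
d=eyes.get_image("wrist");np.save("w2.npy",d["pixels"]);cv2.imwrite("pics/w2.png",d["pixels"])
print(d["extrinsics"].round(3).tolist())
```

```text
[[0.146, -0.954, -0.26, 0.488], [-0.989, -0.141, -0.039, 0.08], [0.001, 0.263, -0.965, 0.365], [0.0, 0.0, 0.0, 1.0]]
```

View pics/w2.png

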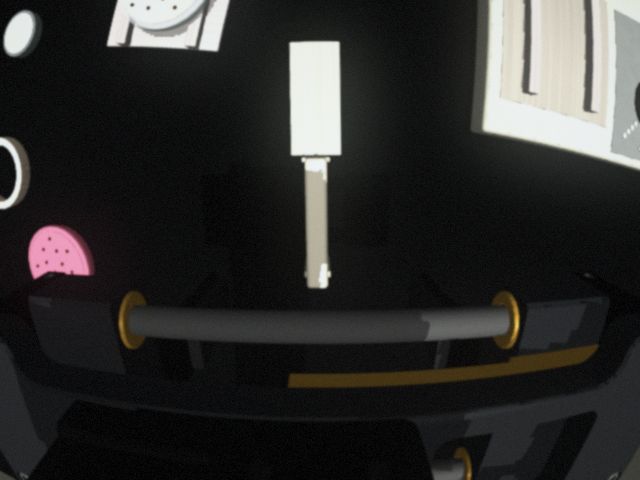

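The lifter is nearly aligned in view, with blade corners at (290,42), (339,42), (291,154) and (340,155), and the handle end at (317,288).

Run:
```python
from h import *
from scipy.optimize import least_squares
d=eyes.get_image("wrist")
M=np.array([(135,24,3),(135,-24,3),(22,24,3),(22,-24,3),(-90,0,66)])/1000
U=np.array([(290,42),(339,42),(291,154),(340,155),(317.5,288)],float)
def W(p):
    c,s=np.cos(p[2]),np.sin(p[2]);return np.c_[p[0]+c*M[:,0]-s*M[:,1],p[1]+s*M[:,0]+c*M[:,1],M[:,2]]
r=least_squares(lambda p:(proj(d,W(p),True)-U).ravel(),[.4515,.0777,.1488],loss="soft_l1").x
print(r,np.degrees(r[2]),(proj(d,W(r),True)-U).round(1).tolist())
print("grip",r[0]-.015*np.cos(r[2]),r[1]-.015*np.sin(r[2]))
s=get_state();from scipy.spatial.transform import Rotation as R
m=R.from_rotvec(s["tool_rot"]).as_matrix();print(s["position"],"jaw deg",np.degrees(np.arctan2(m[1,0],m[0,0])))
```

```text
[0.45369793 0.07552551 0.15643893] 8.963290256878514 [[-0.4, -0.1], [0.3, -0.8], [0.1, 1.1], [0.6, -0.5], [-0.4, 0.3]]
grip 0.4388811093413963 0.07318848103281578
[0.41709902 0.0690378  0.20335012] jaw deg -81.7071491228669
```

Call:
{"op": "carry_out", "data": {
  "motion": [
    [[0.022,0.0045,-0.04],0.01],
    [[0.022,0.0045,-0.08],0.01],
    [[0.022,0.0045,-0.12],0.01],
    [[0.022,0.0045,-0.145],0.01],
    [[0.022,0.0045,-0.16],0.01],
    [[0.022,0.0045,-0.167],0.01],
    [[0.022,0.0045,-0.167],0.01],
    [[0.022,0.0045,-0.167],0.01]
  ]
}}

```text
time: 3.85
position: [0.4395, 0.0744, 0.0365]
tool_rot: [-2.386, 2.041, -0.002]
ft_force: [0.4, -0.0, -0.4]
grip_width: 1.003
```

Call:
{"op": "carry_out", "data": {
  "motion": [
    [[0,0,0],0],
    [[0,0,0],0],
    [[0,0,0],0],
    [[0,0,0],0],
    [[0,0,0],0],
    [[0,0,0],0],
    [[0,0,0],0],
    [[0,0,0],0],
    [[0,0,0],0],
    [[0,0,0],0]
  ],
  "grip": 1,
  "squeeze": 50
}}

```text
time: 4.85
position: [0.4382, 0.0749, 0.0355]
tool_rot: [2.389, -2.041, -0.0]
ft_force: [0.1, -0.6, -0.2]
grip_width: 0.2
```

Call:
{"op": "carry_out", "data": {
  "motion": [
    [[0,0,0.01],0],
    [[0,0,0.03],0],
    [[0,0,0.06],0],
    [[0,0.01,0.08],-0.02],
    [[-0.005,0.03,0.08],-0.06],
    [[-0.01,0.06,0.08],-0.1],
    [[-0.016,0.095,0.08],-0.14],
    [[-0.022,0.13,0.08],-0.18],
    [[-0.028,0.16,0.08],-0.21],
    [[-0.031,0.18,0.08],-0.21],
    [[-0.031,0.185,0.08],-0.21],
    [[-0.031,0.185,0.08],-0.21],
    [[-0.031,0.185,0.08],-0.21]
  ]
}}

```text
time: 6.15
position: [0.4077, 0.2583, 0.1155]
tool_rot: [2.159, -2.281, 0.001]
ft_force: [0.7, 0.1, -1.3]
grip_width: 0.203
```

Run:
```python
from h import *
d=eyes.get_image("wrist");np.save("w3.npy",d["pixels"]);cv2.imwrite("pics/w3.png",cv2.resize(d["pixels"][:240,200:470],None,fx=2.5,fy=2.5,interpolation=cv2.INTER_CUBIC))
s=get_state();from scipy.spatial.transform import Rotation as R
m=R.from_rotvec(s["tool_rot"]).as_matrix();y=np.arctan2(m[1,0],m[0,0])+np.pi/2;print(s["position"],"yaw",y,np.degrees(y),m[:,2])
for p in [(.566,.253,.02),(.627,.2456,.04),(.567,.215,.02),(.567,.295,.02)]:print(proj(d,p,True))
```

```text
[0.40775256 0.2581098  0.11546597] yaw -0.05535456276433948 -3.1715828231886714 [-2.46524039e-04 -1.27651348e-03 -9.99999155e-01]
[[311.25943096  22.18424742]]
[[316.9907105  -64.45773506]]
[[365.88864856  19.23086808]]
[[251.01743695  26.13902832]]
```

View pics/w3.png

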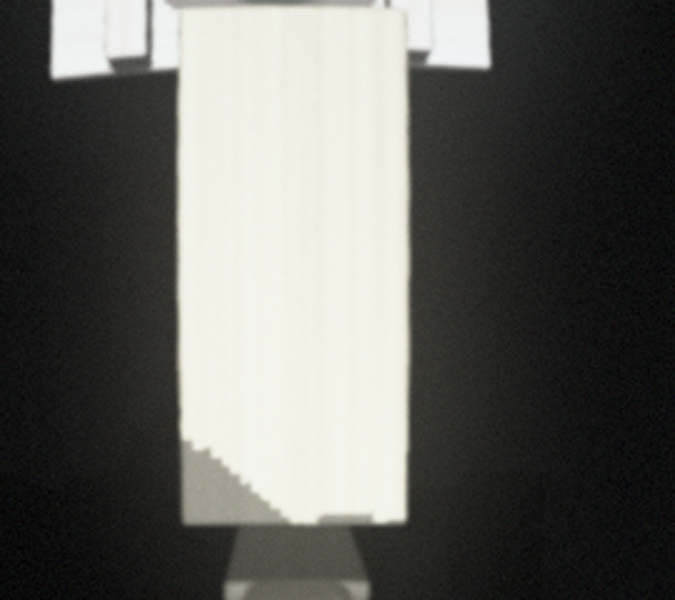

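Run:
```python
from h import *
d=eyes.get_image("wrist")
F=lambda c:(np.array(c,float)+.5)/2.5-.5+[200,0]
for n,c,z in [("tipL",(181,8),.083),("tipR",(407,8),.083),("rearL",(182,523),.083),("rearR",(407,520),.083),("plateL",(52,76),.003),("plateR",(490,67),.003),("ribL outer",(106,56),.02),("ribL in",(148,56),.02),("ribR out",(432,49),.02)]:
    print(n,back(d,*F(c),z,True).round(4))
```

```text
tipL [0.5585 0.2727 0.083 ]
tipR [0.5557 0.2251 0.083 ]
rearL [0.4462 0.2792 0.083 ]
rearR [0.4441 0.2311 0.083 ]
plateL [0.5729 0.321  0.003 ]
plateR [0.567  0.1901 0.003 ]
ribL outer [0.5711 0.3009 0.02  ]
ribL in [0.5696 0.289  0.02  ]
ribR out [0.567  0.2101 0.02  ]
```

Blade and rack fit well, with the channel middle near y=0.2556 at its mouth. I'll check the dish centre once more with an overlay on the saved top image.

Run:
```python
from h import *
d=eyes.get_image("top");im=np.load("top.npy")
x0,y0,f=163,190,9
c=cv2.resize(im[y0:y0+66,x0:x0+72],None,fx=f,fy=f,interpolation=cv2.INTER_CUBIC)
c=cv2.convertScaleAbs(c,alpha=2.2,beta=-300)
t=np.linspace(0,2*np.pi,200)
for z,col in [(.04,(0,0,255)),(.02,(255,0,0))]:
    P=np.c_[.627+.05*np.cos(t),.2465+.05*np.sin(t),0*t+z]
    q=((proj(d,P)+.5-[x0,y0])*f-.5).astype(np.int32);cv2.polylines(c,[q],True,col,1)
cv2.imwrite("pics/dish.png",c)
```

```text
(no output)
```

View pics/dish.png

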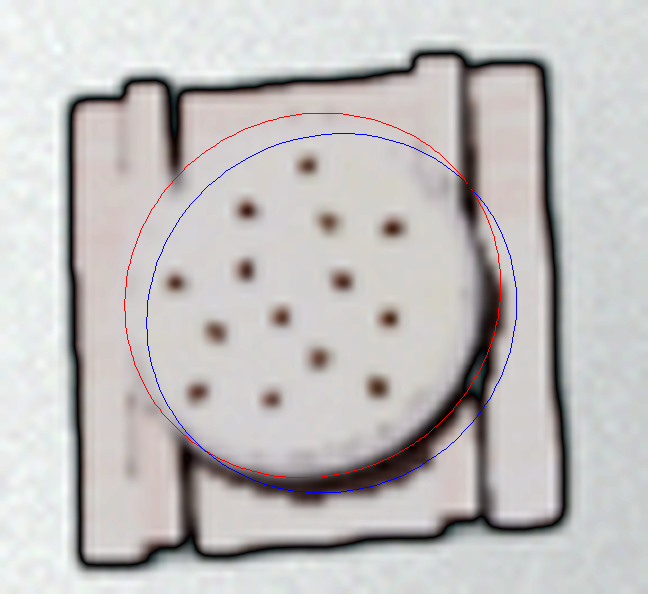

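The wrapped contrast is misleading. The left-rib edge is hidden between rows 175 and 395, which suggests the dish sits ~7 mm further left than the overlay. I'll check with both cameras and clipped contrast.

Run:
```python
from h import *
out=[]
t=np.linspace(0,2*np.pi,200)
for n,im,(x0,y0) in [("top",np.load("top.npy"),(163,190)),("scene",cv2.imread("pics/scene0.png"),(318,300))]:
    d=eyes.get_image(n);f=5.5
    c=im[y0:y0+72,x0:x0+72].astype(float);c=np.clip((c-90)*255/150,0,255).astype(np.uint8)
    c=cv2.resize(c,None,fx=f,fy=f,interpolation=cv2.INTER_CUBIC);r=c.copy()
    for z,col in [(.04,(0,0,255)),(.02,(255,0,0))]:
        P=np.c_[.629+.05*np.cos(t),.254+.05*np.sin(t),0*t+z]
        q=((proj(d,P)+.5-[x0,y0])*f-.5).astype(np.int32);cv2.polylines(c,[q],True,col,1)
    out.append(np.vstack([r[:300],c[:300]]))
cv2.imwrite("pics/dish2.png",np.hstack(out))
```

```text
(no output)
```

View pics/dish2.png

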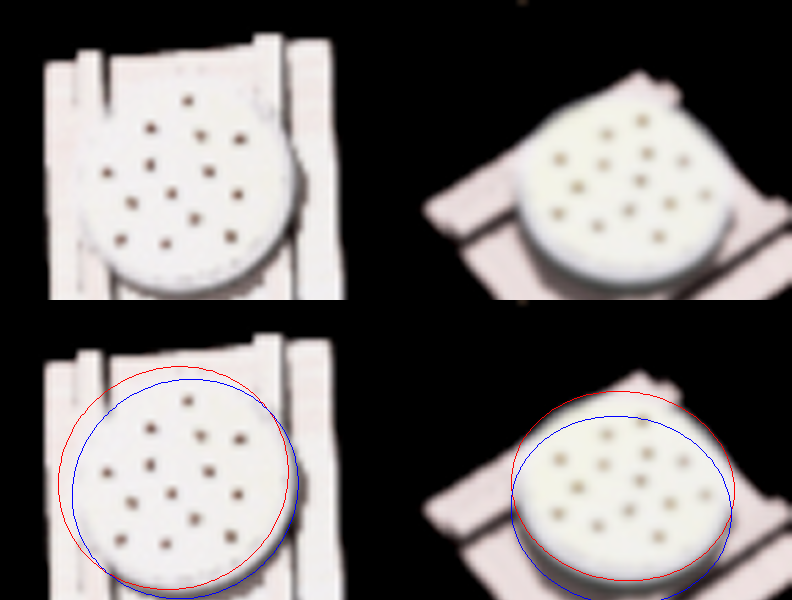

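The dish is at about (0.629, 0.251), near the rack's mid-line. I'll lower the blade in front of the channel and slide it in.

Call:
{"op": "carry_out", "data": {
  "motion": [
    [[0,0.002,-0.01],0],
    [[0,0.005,-0.03],0.002],
    [[0,0.005,-0.05],0.004],
    [[0,0.005,-0.063],0.004],
    [[0,0.005,-0.069],0.004],
    [[0,0.005,-0.069],0.004],
    [[0,0.005,-0.069],0.004],
    [[0.005,0.0048,-0.069],0.004]
  ]
}}

```text
time: 7.2
position: [0.4126, 0.265, 0.0473]
tool_rot: [-2.166, 2.274, -0.001]
ft_force: [-0.5, 0.5, -0.7]
grip_width: 0.202
```

Call:
{"op": "carry_out", "data": {
  "motion": [
    [[0.005,-0.0003,0],0],
    [[0.015,-0.0008,0],0],
    [[0.025,-0.0013,0],0],
    [[0.035,-0.0018,0],0],
    [[0.045,-0.0023,0],0],
    [[0.055,-0.0028,0],0],
    [[0.065,-0.0033,0],0]
  ]
}}

```text
time: 7.9
position: [0.4782, 0.2612, 0.0464]
tool_rot: [2.166, -2.275, -0.0]
ft_force: [-1.2, -0.3, -0.8]
grip_width: 0.202
```

Run:
```python
from h import *
s=get_state();print(s["position"],s["ft_force"],s["torque"])
a=eyes.get_image("scene")["pixels"];b=eyes.get_image("wrist")["pixels"]
cv2.imwrite("pics/ins.png",np.hstack([cv2.resize(a[200:400,260:460],(400,400),interpolation=cv2.INTER_CUBIC),cv2.resize(b[0:200,220:420],(400,400),interpolation=cv2.INTER_CUBIC)]))
```

```text
[0.47818014 0.2612326  0.04644396] [-1.16628029 -0.33081444 -0.79860982] [ 0.05656342 -0.00615796 -0.01382577]
```

View pics/ins.png

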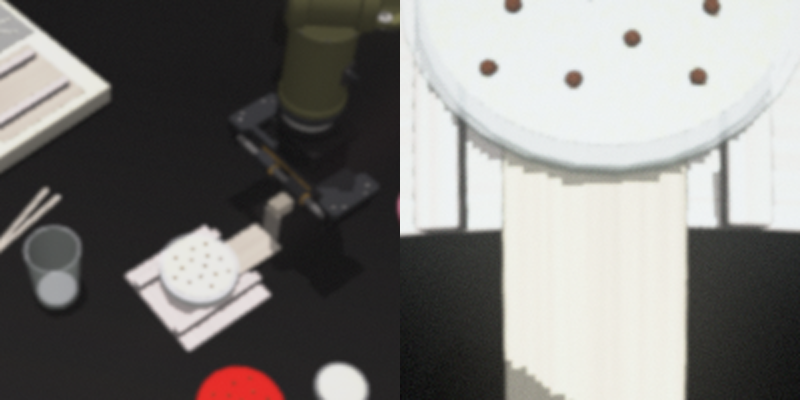

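The blade is centred in the channel and already entering under the dish without contact. The dish's near edge is at crop (608,168), about 2–3 mm right of the blade's middle.

Run:
```python
from h import *
d=eyes.get_image("wrist")
F=lambda c:((np.array(c,float)-[400,0])+.5)/2-.5+[220,0]
for c,z in [((608,169),.02),((608,169),.023),((503,250),.014),((687,250),.014)]:print(c,z,back(d,*F(c),z,True).round(4))
```

```text
(608, 169) 0.02 [0.5808 0.2518 0.02  ]
(608, 169) 0.023 [0.5804 0.2518 0.023 ]
(503, 250) 0.014 [0.5621 0.28   0.014 ]
(687, 250) 0.014 [0.5595 0.2323 0.014 ]
```

Call:
{"op": "carry_out", "data": {
  "motion": [
    [[0.01,-0.0008,0],0],
    [[0.02,-0.0016,0],0],
    [[0.03,-0.0024,0],0],
    [[0.04,-0.0032,0],0],
    [[0.05,-0.004,0],0],
    [[0.0575,-0.0045,0],0],
    [[0.0575,-0.0045,0],0],
    [[0.0575,-0.0045,0.002],0],
    [[0.0575,-0.0045,0.004],0],
    [[0.0575,-0.0045,0.005],0],
    [[0.0575,-0.0045,0.006],0],
    [[0.0575,-0.0045,0.007],0],
    [[0.0575,-0.0045,0.008],0],
    [[0.0575,-0.0045,0.009],0],
    [[0.0575,-0.0045,0.011],0],
    [[0.0575,-0.0045,0.014],0],
    [[0.0575,-0.0045,0.017],0],
    [[0.0575,-0.0045,0.02],0],
    [[0.0575,-0.0045,0.022],0],
    [[0.0575,-0.0045,0.022],0]
  ],
  "squeeze": 60
}}

```text
time: 10.05
position: [0.535, 0.2569, 0.069]
tool_rot: [-2.166, 2.275, -0.001]
ft_force: [-0.9, 0.3, -2.3]
grip_width: 0.201
```

Run:
```python
from h import *
s=get_state();print(s["position"],s["ft_force"],s["torque"],s["grip_width"])
a=eyes.get_image("scene")["pixels"];b=eyes.get_image("wrist")["pixels"]
cv2.imwrite("pics/lift.png",np.hstack([cv2.resize(a[200:350,280:430],(400,400),interpolation=cv2.INTER_CUBIC),cv2.resize(b[0:200,220:420],(400,400),interpolation=cv2.INTER_CUBIC)]))
```

```text
[0.53504377 0.25694399 0.06903707] [-0.92498555  0.32923923 -2.33300314] [ 0.0216882   0.0985554  -0.05520283] 0.20068616375765216
```

View pics/lift.png

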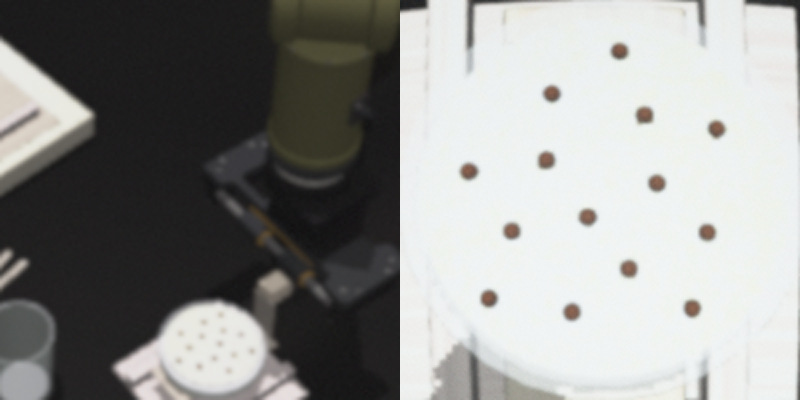

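The force rose by 80 g, so the dish is on the blade. It is level, with its near edge at crop (~608,388). That leaves me 1 viewed picture, so I'll measure numerically from here.

Run:
```python
from h import *
d=eyes.get_image("wrist")
F=lambda c:((np.array(c,float)-[400,0])+.5)/2-.5+[220,0]
for c,z in [((608,388),.0365),((608,388),.04)]:print(c,z,back(d,*F(c),z,True).round(4))
# seeds: pattern centroid, lid approx at .052
t=np.linspace(0,2*np.pi,8,endpoint=False)
P=np.c_[.6305+.05*np.cos(t),.2494+.05*np.sin(t),0*t+.0565]
print(((proj(d,P,True)-[220,0])*2+[400,0]).round(0).tolist())
P[:,2]=.0365;print(((proj(d,P,True)-[220,0])*2+[400,0]).round(0).tolist())
```

```text
(608, 388) 0.0365 [0.5798 0.2504 0.0365]
(608, 388) 0.04 [0.5803 0.2504 0.04  ]
[[591.0, -12.0], [445.0, 55.0], [391.0, 203.0], [460.0, 344.0], [613.0, 397.0], [758.0, 330.0], [813.0, 183.0], [744.0, 41.0]]
[[592.0, 16.0], [460.0, 77.0], [411.0, 210.0], [474.0, 338.0], [611.0, 385.0], [742.0, 325.0], [792.0, 192.0], [729.0, 64.0]]
```

Call:
{"op": "carry_out", "data": {
  "motion": [
    [[0,0,0.003],0],
    [[0,0,0.008],0],
    [[0,0,0.015],0],
    [[0,0,0.023],0],
    [[0,0,0.031],0],
    [[0,0,0.037],0],
    [[0,0,0.041],0],
    [[0,0,0.0415],0],
    [[0,-0.002,0.0415],0.001],
    [[0,-0.007,0.0415],0.002],
    [[0,-0.015,0.0415],0.004],
    [[0.001,-0.026,0.0415],0.007],
    [[0.001,-0.04,0.0415],0.011],
    [[0.0015,-0.057,0.0415],0.016],
    [[0.002,-0.077,0.0415],0.022],
    [[0.0025,-0.097,0.0415],0.027],
    [[0.003,-0.117,0.0415],0.033],
    [[0.0035,-0.137,0.0415],0.039],
    [[0.004,-0.157,0.0415],0.044],
    [[0.0046,-0.177,0.0415],0.05]
  ]
}}

```text
time: 12.2
position: [0.5392, 0.0777, 0.11]
tool_rot: [2.221, -2.221, 0.001]
ft_force: [-0.4, 0.1, -1.8]
grip_width: 0.199
```

Call:
{"op": "carry_out", "data": {
  "motion": [
    [[0.0005,-0.02,0],0.006],
    [[0.001,-0.04,0],0.011],
    [[0.0015,-0.06,0],0.017],
    [[0.002,-0.08,0],0.022],
    [[0.0025,-0.1,0],0.028],
    [[0.003,-0.12,0],0.034],
    [[0.0035,-0.14,0],0.039],
    [[0.004,-0.16,0],0.045],
    [[0.0045,-0.18,0],0.05],
    [[0.005,-0.197,0],0.055],
    [[0.0053,-0.211,0],0.059],
    [[0.0057,-0.222,0],0.062],
    [[0.0059,-0.227,0],0.064],
    [[0.0059,-0.2283,0],0.064],
    [[0.0059,-0.2283,0],0.064],
    [[0.0059,-0.2283,0],0.064],
    [[0.0059,-0.2283,0],0.064]
  ]
}}

```text
time: 13.9
position: [0.5454, -0.1476, 0.1101]
tool_rot: [-2.294, 2.147, 0.0]
ft_force: [-1.0, -0.0, -2.4]
grip_width: 0.2
```

Run:
```python
from h import *
s=get_state();print(s["position"],s["ft_force"],s["torque"],s["grip_width"])
from scipy.spatial.transform import Rotation as R
m=R.from_rotvec(s["tool_rot"]).as_matrix();print("yaw",np.arctan2(m[1,0],m[0,0])+np.pi/2)
d=eyes.get_image("wrist");np.save("w5.npy",d["pixels"]);b=d["pixels"]
# seeds (dark brown blobs) compare with lift image
def seeds(b):
    g=b[0:200,220:420];h=cv2.cvtColor(g,cv2.COLOR_BGR2GRAY);_,l,st,c=cv2.connectedComponentsWithStats((h<150).astype(np.uint8))
    return np.array([c[i] for i in range(1,len(c)) if 15<st[i,4]<80])+[220,0]
p=seeds(b);print(len(p),p.mean(0),p.round(0).tolist())
```

```text
[ 0.54542695 -0.14755369  0.11014831] [-1.01236926 -0.02519269 -2.41658028] [ 0.00698693  0.10202494 -0.05702042] 0.19971647384284857
yaw 0.0662179653150039
18 [317.30840359 109.62233823] [[378.0, 12.0], [329.0, 25.0], [295.0, 46.0], [342.0, 57.0], [378.0, 64.0], [293.0, 80.0], [254.0, 85.0], [348.0, 91.0], [313.0, 108.0], [275.0, 115.0], [373.0, 116.0], [334.0, 134.0], [264.0, 149.0], [365.0, 154.0], [305.0, 156.0], [266.0, 194.0], [377.0, 192.0], [223.0, 195.0]]
```

The seed positions in the wrist view have not changed, so the dish hasn't slipped on the blade. I'll set it down slowly.

Call:
{"op": "carry_out", "data": {
  "motion": [
    [[0,-0.0005,-0.003],0],
    [[0,-0.0005,-0.007],0],
    [[0,-0.0005,-0.011],0],
    [[0,-0.0005,-0.015],0],
    [[0,-0.0005,-0.018],0],
    [[0,-0.0005,-0.02],0],
    [[0,-0.0005,-0.021],0],
    [[0,-0.0005,-0.022],0],
    [[0,-0.0005,-0.023],0],
    [[0,-0.0005,-0.024],0],
    [[0,-0.0005,-0.025],0],
    [[0,-0.0005,-0.026],0],
    [[0,-0.0005,-0.0275],0],
    [[0,-0.0005,-0.029],0],
    [[0,-0.0005,-0.029],0],
    [[0,-0.0005,-0.029],0]
  ]
}}

```text
time: 15.55
position: [0.5453, -0.1489, 0.081]
tool_rot: [2.292, -2.148, -0.0]
ft_force: [0.7, 0.5, -1.7]
grip_width: 0.197
```

Run:
```python
from h import *
s=get_state();print(s["position"],s["ft_force"],s["torque"])
d=eyes.get_image("wrist");b=d["pixels"];g=b[0:200,220:420]
cv2.imwrite("pics/set.png",cv2.resize(b[:240,160:480],None,fx=2.5,fy=2.5,interpolation=cv2.INTER_CUBIC))
# sample base circle prediction at bed
```

```text
[ 0.54527986 -0.14892209  0.08104486] [ 0.65455574  0.45428559 -1.74554862] [-0.01030998  0.02285244  0.03733807]
```

Call:
{"op": "carry_out", "data": {
  "motion": [
    [[-0.004,-0.0003,0],0],
    [[-0.01,-0.0007,0],0],
    [[-0.018,-0.0012,0],0],
    [[-0.027,-0.0018,0],0],
    [[-0.036,-0.0024,0],0],
    [[-0.046,-0.003,0],0],
    [[-0.056,-0.0037,0],0],
    [[-0.066,-0.0044,0],0],
    [[-0.076,-0.005,0],0],
    [[-0.086,-0.0057,0],0],
    [[-0.096,-0.0063,0],0],
    [[-0.106,-0.007,0],0],
    [[-0.115,-0.0076,0],0],
    [[-0.123,-0.0081,0],0],
    [[-0.129,-0.0085,0],0],
    [[-0.13,-0.0086,0],0],
    [[-0.13,-0.0086,0],0]
  ]
}}

```text
time: 17.3
position: [0.4154, -0.1577, 0.0812]
tool_rot: [2.292, -2.149, 0.001]
ft_force: [0.1, 0.4, -2.2]
grip_width: 0.203
```

Run:
```python
from h import *
s=get_state();print(s["position"],s["ft_force"],s["torque"])
a=eyes.get_image("top");b=eyes.get_image("wrist")
t=np.linspace(0,2*np.pi,60)
o=[]
for d,fi,(x0,y0) in [(a,False,(305,140)),(b,True,(250,0))]:
    f=3.3;im=d["pixels"][y0:y0+120,x0:x0+120]
    c=cv2.resize(im,None,fx=f,fy=f,interpolation=cv2.INTER_CUBIC);r=c.copy()
    for z,col in [(.074,(0,0,255)),(.054,(255,0,0))]:
        q=proj(d,np.c_[.641+.05*np.cos(t),-.145+.05*np.sin(t),0*t+z],fi)
        print(q.min(0).round(),q.max(0).round())
        cv2.polylines(c,[((q+.5-[x0,y0])*f-.5).astype(np.int32)],True,col,1)
    o.append(np.vstack([r[:300],c[:300]]))
cv2.imwrite("pics/placed.png",np.hstack(o))
```

```text
[ 0.41538453 -0.15769398  0.08122256] [ 0.085902    0.38634914 -2.16040207] [0.05423813 0.00196891 0.01326692]
[338. 171.] [380. 212.]
[338. 174.] [380. 214.]
[ 224. -184.] [414. -61.]
[ 231. -163.] [407. -44.]
```

Call:
{"op": "carry_out", "data": {
  "motion": [
    [[-0.003,0,0.01],0],
    [[-0.003,0,0.03],0],
    [[0,0.02,0.035],0],
    [[0.003,0.05,0.035],0.01],
    [[0.006,0.09,0.035],0.03],
    [[0.01,0.13,0.03],0.05],
    [[0.015,0.17,0.02],0.07],
    [[0.02,0.205,0.0],0.085],
    [[0.023,0.225,-0.02],0.091],
    [[0.023,0.232,-0.03],0.091],
    [[0.023,0.232,-0.036],0.091],
    [[0.023,0.232,-0.04],0.091],
    [[0.023,0.232,-0.043],0.091],
    [[0.023,0.232,-0.0445],0.091],
    [[0.023,0.232,-0.0455],0.091],
    [[0.023,0.232,-0.0455],0.091],
    [[0.023,0.232,-0.0455],0.091]
  ]
}}

```text
time: 19.1
position: [0.4385, 0.0742, 0.0358]
tool_rot: [-2.387, 2.042, -0.001]
ft_force: [-0.3, -0.6, -1.1]
grip_width: 0.204
```

Run:
```python
from h import *
s=get_state();print(s["position"],s["ft_force"],s["torque"])
```

```text
[0.43849286 0.07422382 0.03580882] [-0.29990877 -0.5857319  -1.07514842] [0.05184196 0.02291055 0.0172555 ]
```

Call:
{"op": "carry_out", "data": {
  "motion": [
    [[0,0,-0.0005],0],
    [[0,0,-0.0005],0],
    [[0,0,-0.0005],0]
  ]
}}

```text
time: 19.4
position: [0.4386, 0.0744, 0.0354]
tool_rot: [2.388, -2.042, 0.001]
ft_force: [-0.2, -0.6, 3.3]
grip_width: 0.201
```

Call:
{"op": "carry_out", "data": {
  "motion": [
    [[0,0,0],0],
    [[0,0,0],0],
    [[0,0,0],0],
    [[0,0,0],0],
    [[0,0,0],0],
    [[0,0,0],0],
    [[0,0,0.01],0],
    [[0,0,0.03],0],
    [[0,0,0.07],0],
    [[0,0,0.12],0],
    [[0,0,0.16],0],
    [[0,0,0.16],0]
  ],
  "grip": -1
}}

```text
time: 20.6
position: [0.4421, 0.0752, 0.2011]
tool_rot: [-2.384, 2.038, -0.016]
ft_force: [0.2, 0.3, 0.3]
grip_width: 0.997
```

The lifter is standing on the bench (3 N contact) and released. I'll go over the warmer for a look at both the knob and the dish.

Call:
{"op": "carry_out", "data": {
  "motion": [
    [[0.0,-0.05,0.05],0],
    [[0.01,-0.1,0.08],0],
    [[0.08,-0.31,0.1],-0.06],
    [[0.08,-0.31,0.1],-0.06],
    [[0.08,-0.31,0.1],-0.06],
    [[0.08,-0.31,0.1],-0.06],
    [[0.08,-0.31,0.1],-0.06],
    [[0.08,-0.31,0.1],-0.06],
    [[0.08,-0.31,0.1],-0.06],
    [[0.08,-0.31,0.1],-0.06]
  ]
}}

```text
time: 21.6
position: [0.5183, -0.2337, 0.295]
tool_rot: [-2.327, 2.109, 0.001]
ft_force: [-0.0, 0.6, -0.1]
grip_width: 1.002
```

Run:
```python
from h import *
s=get_state();print(s["position"],s["ft_force"])
d=eyes.get_image("wrist");im=d["pixels"];np.save("w6.npy",im);np.savez("w6c.npz",E=d["extrinsics"])
x0,y0,f=150,0,2.8
c=cv2.resize(im[y0:y0+214,x0:x0+285],None,fx=f,fy=f,interpolation=cv2.INTER_CUBIC)
t=np.linspace(0,2*np.pi,90)
q=proj(d,np.c_[.641+.05*np.cos(t),-.145+.05*np.sin(t),0*t+.054],True)
cv2.polylines(c,[((q+.5-[x0,y0])*f-.5).astype(np.int32)],True,(255,0,0),1)
q=proj(d,[[.641,-.145,.054],[.621,-.2965,.084],[.641,-.145,.074]],True);print((q+.5-[x0,y0])*f-.5)
cv2.imwrite("pics/w6.png",c)
```

```text
[ 0.51830581 -0.23366126  0.29497246] [-0.01687841  0.58673903 -0.1373099 ]
[[271.61485822 252.10335703]
 [672.33248041 334.41384053]
 [261.30902389 245.13979946]]
```

View pics/w6.png

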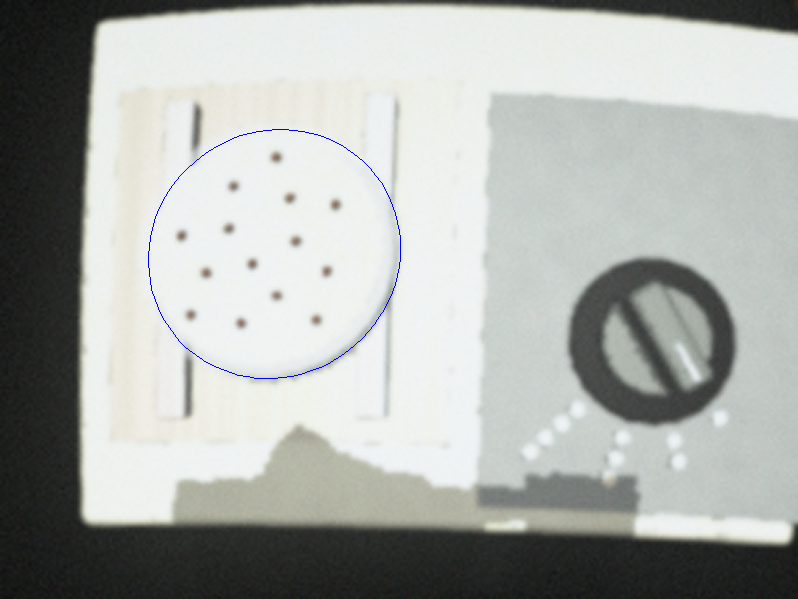

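The dish sits centred on the bed, with its outline matching the predicted circle and its centre near (272,252). The knob bar runs (648,287) to (697,388), with the pointer on the lower right and the one-dot mark at (720,418). Now for the angles.

Run:
```python
from h import *
d=eyes.get_image("wrist")
B=lambda c,z:back(d,*((np.array(c,float)+.5)/2.8-.5+[150,0]),z,True)[:2]
c=B((653,341),.045);print("ring",c)
for n,p in [("1",(720,418)),("2",(676,451)),("3",(617,457)),("4",(555,430))]:
    v=B(p,.041)-c;print(n,np.degrees(np.arctan2(v[1],v[0]))%360)
a,b=B((651,287),.084),B((697,387),.084);v=b-a;print("bar",a,b,(a+b)/2,np.degrees(np.arctan2(v[1],v[0]))%360,np.hypot(*v))
a,b=B((678,343),.084),B((697,380),.084);v=b-a;print("line",np.degrees(np.arctan2(v[1],v[0]))%360)
a,b=B((664,288),.084),B((712,372),.084);v=b-a;print("edge",np.degrees(np.arctan2(v[1],v[0]))%360)
a,b=B((624,302),.07),B((668,390),.07);v=b-a;print("dark edge",np.degrees(np.arctan2(v[1],v[0]))%360)
```

```text
ring [ 0.62057657 -0.29620936]
1 229.37814745937465
2 199.38551283148146
3 169.83522662151069
4 139.2073023494486
bar [ 0.6372835 -0.2870113] [ 0.6033388  -0.30762784] [ 0.62031115 -0.29731957] 211.272673748816 0.03971504602698383
line 214.15728521169365
edge 216.56463181412255
dark edge 212.9771960803493
```

Dots one to four lie at 229°, 199°, 170° and 139° in world. The bar reads about 214°, between marks one and two, so I'll align the jaws to that and let the grip settle it. I'm going down on the knob axis.

Call:
{"op": "carry_out", "data": {
  "motion": [
    [[0.04,-0.025,0],0.14],
    [[0.08,-0.05,-0.03],0.28],
    [[0.103,-0.063,-0.07],0.42],
    [[0.103,-0.063,-0.1],0.496],
    [[0.103,-0.063,-0.13],0.496],
    [[0.103,-0.063,-0.16],0.496],
    [[0.103,-0.063,-0.19],0.496],
    [[0.103,-0.063,-0.21],0.496],
    [[0.103,-0.063,-0.222],0.496],
    [[0.103,-0.063,-0.23],0.496],
    [[0.103,-0.063,-0.235],0.496],
    [[0.103,-0.063,-0.235],0.496],
    [[0.103,-0.063,-0.235],0.496]
  ]
}}

```text
time: 23.0
position: [0.6219, -0.2987, 0.0612]
tool_rot: [2.773, -1.477, 0.003]
ft_force: [-1.3, -0.7, -0.6]
grip_width: 1.0
```

Call:
{"op": "carry_out", "data": {
  "motion": [
    [[0,0,0],0],
    [[0,0,0],0],
    [[0,0,0],0],
    [[0,0,0],0],
    [[0,0,0],0],
    [[0,0,0],0],
    [[0,0,0],0],
    [[0,0,0],0],
    [[0,0,0],0],
    [[0,0,0],0]
  ],
  "grip": 1,
  "squeeze": 30
}}

```text
time: 24.0
position: [0.6195, -0.2955, 0.06]
tool_rot: [-2.772, 1.475, 0.01]
ft_force: [-9.5, 9.0, 9.1]
grip_width: 0.175
```

Run:
```python
from h import *
s=get_state();print(s["position"],s["tool_rot"],s["ft_force"],s["torque"],s["grip_width"],s["joint_positions"][6])
```

```text
[ 0.61952107 -0.29553072  0.05995056] [-2.77196405  1.47490954  0.01033088] [-9.52122349  8.95722716  9.09122222] [2.04731139 2.08941598 0.10260712] 0.1752283771590508 -0.8509108244137503
```

Call:
{"op": "carry_out", "data": {
  "motion": [
    [[-0.001,0.0015,0],0],
    [[-0.0025,0.003,0],0],
    [[-0.0025,0.003,0],-0.04],
    [[-0.0025,0.003,0],-0.1],
    [[-0.0025,0.003,0],-0.16],
    [[-0.0025,0.003,0],-0.22],
    [[-0.0025,0.003,0],-0.28],
    [[-0.0025,0.003,0],-0.34],
    [[-0.0025,0.003,0],-0.4],
    [[-0.0025,0.003,0],-0.46],
    [[-0.0025,0.003,0],-0.52],
    [[-0.0025,0.003,0],-0.58],
    [[-0.0025,0.003,0],-0.64],
    [[-0.0025,0.003,0],-0.7],
    [[-0.0025,0.003,0],-0.75],
    [[-0.0025,0.003,0],-0.79],
    [[-0.0025,0.003,0],-0.8],
    [[-0.0025,0.003,0],-0.8],
    [[-0.0025,0.003,0],-0.8]
  ]
}}

```text
time: 25.9
position: [0.6191, -0.295, 0.06]
tool_rot: [-1.979, 2.439, 0.0]
ft_force: [0.2, 2.4, -0.3]
grip_width: 0.162
```

Run:
```python
from h import *
from scipy.spatial.transform import Rotation as R
s=get_state();m=R.from_rotvec(s["tool_rot"]).as_matrix();print("jaw",np.degrees(np.arctan2(m[1,0],m[0,0])));print(s["position"],s["ft_force"],s["torque"],s["grip_width"])
```

```text
jaw -101.86888970717743
[ 0.61908254 -0.29495679  0.06003433] [ 0.18298214  2.38653934 -0.27801127] [ 0.57044116 -0.13878421  0.01494676] 0.16229131557825097
```

The knob now reads 168° (mark three is at 169–170°), with torque near zero. I'll release and rise.

Call:
{"op": "carry_out", "data": {
  "motion": [
    [[0,0,0],0],
    [[0,0,0],0],
    [[0,0,0],0],
    [[0,0,0],0],
    [[0,0,0],0],
    [[0,0,0],0],
    [[0,0,0],0],
    [[0,0,0.01],0],
    [[0,0,0.03],0],
    [[0,0,0.07],0],
    [[-0.02,0,0.11],0.06],
    [[-0.05,0.02,0.16],0.15],
    [[-0.08,0.04,0.2],0.25],
    [[-0.1,0.06,0.235],0.3],
    [[-0.1,0.06,0.235],0.3],
    [[-0.1,0.06,0.235],0.3],
    [[-0.1,0.06,0.235],0.3]
  ],
  "grip": -1
}}

```text
time: 27.6
position: [0.5186, -0.2362, 0.2945]
tool_rot: [2.319, -2.118, -0.0]
ft_force: [0.0, -1.0, -1.2]
grip_width: 0.999
```

```bash
cat > chk.py <<'E'
from h import *
d=eyes.get_image("wrist");im=d["pixels"];np.save("w7.npy",im);print(get_state()["position"])
# rectified top-down patch at z=.084 around knob, 0.5 mm/px ; rows -> -x, cols -> -y
def rect(d,im,c,z,h,st=.0005):
    n=int(h/st);X,Y=np.meshgrid(c[0]+st*np.arange(n,-n-1,-1),c[1]+st*np.arange(n,-n-1,-1),indexing="ij")
    q=proj(d,np.c_[X.ravel(),Y.ravel(),0*X.ravel()+z],True).astype(np.float32).reshape(*X.shape,2)
    return cv2.cvtColor(cv2.remap(im,q[...,0],q[...,1],cv2.INTER_CUBIC),cv2.COLOR_BGR2GRAY),X,Y
def ana(d,im):
    g,X,Y=rect(d,im,(.6195,-.2955),.084,.021)
    r=np.hypot(X-.6195,Y+.2955)
    t=np.percentile(g[r<.021],97.5);m=(g>=t)&(r<.02)
    n,l,st,c=cv2.connectedComponentsWithStats(m.astype(np.uint8))
    for i in range(1,n):
        if st[i,4]>8:
            x,y=X[l==i],Y[l==i];u=np.linalg.svd(np.c_[x-x.mean(),y-y.mean()],full_matrices=False)[2][0]
            print("white line: n",st[i,4],"pos rel",(x.mean()-.6195).round(4),(y.mean()+.2955).round(4),"dir pos",np.degrees(np.arctan2(y.mean()+.2955,x.mean()-.6195))%360,"axis",np.degrees(np.arctan2(u[1],u[0]))%180,"thr",t)
print("now");ana(d,im)
E0=np.load("w6c.npz")["E"];print("before");ana(dict(mtx=d["mtx"],extrinsics=E0),np.load("w6.npy"))
# seeds: dish position
def seeds(d,im):
    P=proj(d,[.641,-.145,.07],True)[0].astype(int);x0,y0=max(P[0]-60,0),max(P[1]-60,0)
    h=cv2.cvtColor(im[y0:P[1]+60,x0:P[0]+60],cv2.COLOR_BGR2GRAY)
    n,l,st,c=cv2.connectedComponentsWithStats((h<165).astype(np.uint8))
    W=np.array([back(d,*(c[i]+[x0,y0]),.07,True)[:2] for i in range(1,n) if 4<st[i,4]<40])
    W=W[np.hypot(W[:,0]-.641,W[:,1]+.145)<.04];return len(W),W.mean(0)
print("seeds",seeds(d,im),seeds(dict(mtx=d["mtx"],extrinsics=E0),np.load("w6.npy")))
E
python3 chk.py
```

```text
[ 0.51840937 -0.23635648  0.29359161]
now
white line: n 145 pos rel -0.0093 0.001 dir pos 173.5945776639774 axis 169.25049127527433 thr 205.0
before
white line: n 142 pos rel -0.0078 -0.0077 dir pos 224.86990081507116 axis 35.92980168997153 thr 206.0
seeds (13, array([ 0.63925723, -0.14274708])) (11, array([ 0.6440121 , -0.13853665]))
```

The pointer axis is now at 169.3°, against 168.8–169.8° for three dots. Last check: lifter and bystanders, by differencing the top image against the start.

Run:
```python
from h import *
a=np.load("top.npy");b=eyes.get_image("top");d=b;im=b["pixels"]
cv2.imwrite("pics/end.png",im)
g=cv2.absdiff(cv2.GaussianBlur(cv2.cvtColor(a,6),(5,5),0),cv2.GaussianBlur(cv2.cvtColor(im,6),(5,5),0))
n,l,st,c=cv2.connectedComponentsWithStats((g>25).astype(np.uint8))
print([s.tolist() for s in st[1:] if s[4]>12])
# lifter shift: template match of the start crop
t=a[230:328,248:298];r=cv2.matchTemplate(im[222:336,240:306],t,cv2.TM_CCOEFF_NORMED);print("lifter match",cv2.minMaxLoc(r))
w=eyes.get_image("wrist")
im=w["pixels"];hsv=cv2.cvtColor(im,cv2.COLOR_BGR2HSV)
P=proj(w,[.641,-.145,.07],True)[0].astype(int);y0,x0=max(P[1]-50,0),P[0]-50
h=cv2.cvtColor(im[y0:P[1]+50,x0:x0+100],6);n,l,st,c=cv2.connectedComponentsWithStats((h<180).astype(np.uint8))
print("seeds",[(c[i]+[x0,y0]).round(0).tolist() for i in range(1,n) if 5<st[i,4]<50], "centre px",P)
s=get_state();print(s["time"],s["ft_force"],s["qd"].round(3))
```

```text
[[444, 82, 32, 44, 748], [467, 83, 19, 23, 205], [423, 88, 121, 392, 30508], [350, 154, 106, 90, 4433], [368, 177, 3, 7, 13], [370, 185, 5, 20, 34], [337, 197, 37, 21, 185], [498, 198, 28, 28, 557], [181, 210, 4, 28, 73], [185, 220, 35, 27, 175], [272, 233, 8, 23, 40], [253, 240, 8, 25, 43], [508, 263, 17, 26, 287], [261, 269, 4, 10, 15], [590, 324, 50, 74, 2260], [323, 429, 41, 21, 446], [370, 449, 17, 31, 330], [290, 465, 13, 12, 49], [426, 476, 15, 4, 34]]
lifter match (0.1341295689344406, 0.9903526902198792, (0, 16), (8, 7))
seeds [[216.0, 45.0], [244.0, 55.0], [229.0, 66.0], [250.0, 70.0], [266.0, 72.0], [228.0, 81.0], [211.0, 84.0], [252.0, 86.0], [236.0, 94.0], [220.0, 97.0], [263.0, 96.0], [285.0, 105.0], [245.0, 105.0], [214.0, 112.0], [232.0, 115.0], [259.0, 114.0], [272.0, 124.0], [214.0, 132.0]] centre px [240  87]
27.75 [ 0.88890345 -0.49944364  0.7698882 ] [-0.001  0.001 -0.004 -0.003 -0.003  0.003  0.001]
```

The lifter matches to 1 px. The funnel and bottle regions differ, probably because of the arm's shadow or occlusion. I'll move the arm aside and recheck.

Call:
{"op": "carry_out", "data": {
  "motion": [
    [[-0.02,0.03,0.03],0],
    [[-0.05,0.07,0.05],0],
    [[-0.05,0.12,0.05],0],
    [[-0.05,0.16,0.05],0],
    [[-0.05,0.2,0.05],0],
    [[-0.05,0.23,0.05],0],
    [[-0.05,0.25,0.05],0],
    [[-0.05,0.25,0.05],0],
    [[-0.05,0.25,0.05],0],
    [[-0.05,0.25,0.05],0]
  ]
}}

```text
time: 28.75
position: [0.4688, 0.0126, 0.3445]
tool_rot: [2.318, -2.12, -0.002]
ft_force: [0.6, -0.3, 0.6]
grip_width: 0.998
```

Run:
```python
from h import *
a=np.load("top.npy");im=eyes.get_image("top")["pixels"]
s0=cv2.imread("pics/scene0.png");s1=eyes.get_image("scene")["pixels"]
def m(A,B,n,x,y,h):
    r=cv2.matchTemplate(B[max(y-h-10,0):y+h+10,x-h-10:x+h+10],A[y-h:y+h,x-h:x+h],cv2.TM_CCOEFF_NORMED);_,v,_,p=cv2.minMaxLoc(r);print(n,round(v,3),p[0]-10,p[1]-10)
for n,x,y,h in [("funnel",509,211,20),("bottle",522,272,16),("beaker",232,158,20),("forceps",282,170,20),("tape",111,323,22),("small",112,249,15),("knob",421,196,14)]:m(a,im,"top "+n,x,y,h)
for n,x,y,h in [("funnel",229,178,15),("bottle",274,158,18),("beaker",287,333,22)]:m(s0,s1,"scene "+n,x,y,h)
s=get_state();print(s["time"],s["position"])
```

```text
top funnel 0.999 0 0
top bottle 0.999 0 0
top beaker 0.504 -10 -10
top forceps 0.136 -4 -6
top tape 0.999 0 0
top small 1.0 0 0
top knob 0.769 0 0
scene funnel 1.0 0 0
scene bottle 1.0 0 0
scene beaker 1.0 0 0
28.85 [0.46886117 0.01281481 0.34472743]
```

```bash
python3 -c "
from bench import ticket
print(ticket.close_job())"
```

```text
the job is handed in; nothing more can be done
None
```

The dish is on the warmer, the lifter is back on the bench, and the selector is at three dots. I handed the job in with the robot's clock at about 29 s of the 72 s allowed.

**Dish:** I slid the blade under it and carried it level without it slipping, and the fingers never touched it. After I withdrew the lifter, its outline matched the predicted circle at the bed's middle.

**Lifter:** it stands where it started, to within about 1 px (roughly 2 mm).

**Selector:** the pointer measures 169.3°, and the three-dot mark is at 168.8–169.8°.

**Bystanders:** image comparison showed the funnel, bottle, tape, small dish and beaker unmoved. The beaker was checked in the scene camera because the arm hid it from the top one.

**Checks that disagreed or fell short:**
- Before I turned it, the bar read about 214°, between marks one (229°) and two (199°), so I could not tell which mark it started at.
- The arm hid the forceps in the last top image. The one taken just before showed no change there.
- My seed-position checks on the placed dish gave inconsistent numbers, because they picked up marks that are not seeds. The dish's centring therefore rests on the picture taken before I turned the knob.

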